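Swap the wrong milling blank in a dental kit

ROBOT

A 6-joint arm with a two-finger parallel gripper is mounted at the origin on the work surface. World frame = base frame: x ahead of the robot, y to its left, z up, the work surface at z = 0. Lengths are in mm, angles in rad, forces in N, time in s.
With the tool pointing down it reaches from about 350 to 925 mm from the base axis. Payload 6.4 kg.
Tool frame: the origin (TCP) lies on the centre line of the jaws, within the pads' length; the fingertips stand arm.tip_reach ahead of it and the grasp point (between the pads) lies 8 mm behind it (arm.tip_reach is the distance from the TCP to the fingertips, in mm); z points along the fingers, y is the line along which they close (so a half turn about z gives the same grasp; the last joint's range is limited). The gripper opens to 94 mm and grips with 3 to 60 N. Pads are 16 mm wide; open, the fingers measure 119 mm over their backs; the gripper's body (75 mm by 177 mm) begins 78 mm behind the grasp point.
Start: joints at [-1.43, 0.245, 1.558, -0, 1.339, -0.174], TCP at [201.262, -618.068, 216.455] pointing down, gripper open.
Joint ranges: [-3.13, 3.13], [-1.02, 2.26], [0.13, 2.54], [-0.95, 4.09], [0.21, 2.88], [-2.74, 2.74]. Speed limits (rad/s): [2.57, 2.57, 3.14, 3.14, 3.14, 3.14].

INTERFACE

Orientations are given as a unit quaternion [w, x, y, z].
In Python, from station import arm gives the robot as it stands.
- The arm moves only by the tool apply_moves, never from a script. Its argument "rows" is one flat list of numbers, 7 for each row, row after row: the opening, from 0 (shut) to 1 (fully open), then the shift along the tool's x, y, z in mm, then the turn, a rotation vector about the tool's x, y, z in rad. In form: [gripper, tx, ty, tz, wx, wy, wz, gripper, tx, ty, tz, wx, wy, wz, ...]. A call has 1 to 20 rows; each row is the pose to reach, as a shift and turn from the pose commanded when the call began, along the tool's axes at that moment; what a row does not reach only later rows make up. A row lasts 1/12 s, in which the tool goes at most 41.7 mm and 7.16 degrees, less where a joint would pass 70% of its speed; a pose out of reach is approached as far as the arm can. A call with a gripper value outside its range is refused whole. The fingers move at their own pace and stop on an object; the grip force is fixed at half the most. Time passes only in rows, so rows that repeat a pose let the fingers close. It gives the time, the measured TCP pose, the force, the opening and the grip force at its end, in the units of the state.
- arm.observe(): the state, without advancing time (a new reading comes with each control period).
- arm.snapshot(name): name is "scene" or "side" or "wrist"; returns the picture (420x560x3 uint8, blue, green, red); there is no depth.
- arm.calibration(name): a dict with "mtx" (3x3 intrinsics, pixels), "world_from_camera" (4x4, takes a point from camera to world coordinates). Camera axes: x right, y up, looking along -z (the intrinsics and any distortion apply to the point x, -y, -z); pixel columns grow to the right and rows downward; lengths in mm; the calibration is good to about 2 mm. A picture is of the moment at which its call begins: read the wrist's pose just before it. calibration takes no time and is no camera call; for the wrist camera it gives the pose at the moment of the call.
- arm.sign_off(): hands the job in; it is judged then, once.
The state is a dict: "time_s": time; "joint_pos": joint angles; "qvel": joint speeds; "effort": joint torques, N m; "ee_pos": TCP position; "orientation": TCP orientation; "ft_force": force on the tool from outside, world axes, zero at the start; "torque": the same for the moment, N m; "finger_gap": finger opening in mm; "gripper_force": force on a finger pad.
Only numpy, scipy, OpenCV 4.12 (cv2) and the standard library are available. Lean on these libraries where they do the work, as an engineer would, in place of code of your own. Each camera call takes 0.05 s, during which the arm holds its last target. There are 200 camera calls.

TASK

The kit fixture should hold three ivory milling blanks, but one of them is pink. Tip the pink blank up by pressing down its end above the well, take it out and lay it flat in the black return tray; then put the ivory blank from the white stock board into the empty nest, so that it lies flat and flush with the rim. Leave the other blanks, the jar, the jaw model and the handpiece where they are.

Things in the scene. Friction and masses are not known exactly. Their poses are not given: they have to be found in the camera images.
- kit: Blue fixed kit fixture, 128 (x) x 212 (y) x 55 mm high, origin at the centre of its underside, +x roughly towards the robot. Three pockets side by side along y, 66 mm apart, each 55 mm wide. A seated blank lies flush with the rim, with no room for fingers. In each pocket the half away from the robot (-x) is a well, so that a blank rocks over the seat's edge like a seesaw.
- nest0 (a point): First nest (kit's y = -66 mm), on the seat 35 mm above the bench: where the origin of a seated blank lies; axes as the kit's. The grey seat runs from x = -6 to the end wall at +52.5 mm. Beyond x = -6 mm is the well, floor 29.5 mm below the seat; a ramp on it, x = -40 to -52 mm, stops a tipped blank's lower edge. Stops in the -x corners (x = -54.5 mm at the rim, leaning out downwards) leave a 39 mm thumb slot.
- nest1 (a point): The same for the middle nest. Pressing a seated blank 16 to 18 mm down near its -x end rocks it: past about 30 to 35 deg it falls on by itself until its -x end is on the well's floor, and it stays propped at about 42 deg, its +x end 20 to 35 mm over the rim, where its sides can be gripped.
- nest2 (a point): The same for the third nest (kit's y = +66 mm). A blank put in at about 42 deg, -x end down in the well and resting on the seat's edge (6 mm from its middle), stays propped there when released; pushing its raised +x end over and down along its arc (towards +x, then down to the rim) rocks it flat on the seat. Pushed straight down from that slope it sticks.
- kit_pink: A milling blank for dental work, a plain flat block of pink material: the wrong one, in one of the three nests. 100 x 50 x 20 mm (x, y, z of its own frame), about 0.12 kg; origin at the centre of its underside, x along its length, z up.
- kit_ivory_a: A milling blank for dental work, a plain flat block of ivory material, correctly in one of the nests. Same size.
- kit_ivory_b: A milling blank for dental work, a plain flat block of ivory material, correctly in another nest. Same size.
- stock_ivory: A milling blank for dental work, a plain flat block of ivory material lying flat on the stock board: the correct replacement. 100 x 50 x 20 mm (x, y, z of its own frame), about 0.12 kg; origin at the centre of its underside, x along its length, z up.
- stock_green: A milling blank for dental work, a plain flat block of green wax lying on the stock board; not wanted. Same size.
- stock_blue: A milling blank for dental work, a plain flat block of blue wax lying on the stock board; not wanted. Same size.
- stock: White stock board, fixed, 285 x 135 x 12 mm, origin at the centre of its underside. Three blanks lie on it about 90 mm apart along its x, each with its length roughly along the board's y.
- return_tray: Black open return tray, fixed, outside 160 (x) x 140 (y) x 22 mm high, walls and floor 4 mm thick; origin at the centre of its underside.
- jar: Amber jar with white cap, 52 mm across, 62 mm high, standing; origin at the centre of its underside. A bystander.
- jaw_model: Plaster jaw model on a grey plate, 62 x 66 mm, 44 mm high; origin at the centre of its underside. A bystander.
- handpiece: Black and steel handpiece lying along its own x, from -50 to +113 mm, 18 mm thick; origin under the middle of the black body. A bystander.
There are look-alikes about, which are no part of the job. What is meant by the kit_pink is not orange, and is the larger of those in its own colour.

How it is judged (in metres and radians):
On the way, in this order (a step that is already met when the one before it is completed fails the run):
1. the pink blank is tipped up in its nest by more than 25 deg, its middle still within 30 mm of the nest's seat point (angle between kit_pink's own z axis and vertical above 0.436 rad and (distance between kit_pink and nest0 below 0.03 m or distance between kit_pink and nest1 below 0.03 m or distance between kit_pink and nest2 below 0.03 m)), for 0.1 s.
2. the pink blank lies flat and at rest in the return tray, not touched by the fingers (x of kit_pink in the frame of return_tray between -0.05 and 0.05 m and y of kit_pink in the frame of return_tray between -0.05 and 0.05 m and z of kit_pink in the frame of return_tray between -0.001 and 0.009 m and angle between kit_pink's own z axis and vertical below 0.08 rad and linear speed of kit_pink below 0.02 m/s and angular speed of kit_pink below 0.2 rad/s and contact force between the fingers and kit_pink below 0.1 N), for 0.2 s.
At the end, for the whole second after the job is handed in: All three ivory blanks lie flat in the nests (within 0.06 rad; origin within 6 mm of a nest point in x and y, 3 mm above to 4 mm below it); the pink blank lies flat on the return tray's floor, within 50 mm of its centre in x and y; the two moved blanks are released and at rest (x of kit_pink in the frame of return_tray between -0.05 and 0.05 m and y of kit_pink in the frame of return_tray between -0.05 and 0.05 m and z of kit_pink in the frame of return_tray between -0.001 and 0.009 m and angle between kit_pink's own z axis and vertical below 0.08 rad and linear speed of each of kit_pink, stock_ivory below 0.02 m/s and angular speed of each of kit_pink, stock_ivory below 0.2 rad/s and ((x of stock_ivory in the frame of nest0 between -0.006 and 0.006 m and y of stock_ivory in the frame of nest0 between -0.006 and 0.006 m and z of stock_ivory in the frame of nest0 between -0.004 and 0.003 m) or (x of stock_ivory in the frame of nest1 between -0.006 and 0.006 m and y of stock_ivory in the frame of nest1 between -0.006 and 0.006 m and z of stock_ivory in the frame of nest1 between -0.004 and 0.003 m) or (x of stock_ivory in the frame of nest2 between -0.006 and 0.006 m and y of stock_ivory in the frame of nest2 between -0.006 and 0.006 m and z of stock_ivory in the frame of nest2 between -0.004 and 0.003 m)) and angle between each of stock_ivory, kit_ivory_a, kit_ivory_b's own z axis and vertical below 0.06 rad and ((x of kit_ivory_a in the frame of nest0 between -0.006 and 0.006 m and y of kit_ivory_a in the frame of nest0 between -0.006 and 0.006 m and z of kit_ivory_a in the frame of nest0 between -0.004 and 0.003 m) or (x of kit_ivory_a in the frame of nest1 between -0.006 and 0.006 m and y of kit_ivory_a in the frame of nest1 between -0.006 and 0.006 m and z of kit_ivory_a in the frame of nest1 between -0.004 and 0.003 m) or (x of kit_ivory_a in the frame of nest2 between -0.006 and 0.006 m and y of kit_ivory_a in the frame of nest2 between -0.006 and 0.006 m and z of kit_ivory_a in the frame of nest2 between -0.004 and 0.003 m)) and ((x of kit_ivory_b in the frame of nest0 between -0.006 and 0.006 m and y of kit_ivory_b in the frame of nest0 between -0.006 and 0.006 m and z of kit_ivory_b in the frame of nest0 between -0.004 and 0.003 m) or (x of kit_ivory_b in the frame of nest1 between -0.006 and 0.006 m and y of kit_ivory_b in the frame of nest1 between -0.006 and 0.006 m and z of kit_ivory_b in the frame of nest1 between -0.004 and 0.003 m) or (x of kit_ivory_b in the frame of nest2 between -0.006 and 0.006 m and y of kit_ivory_b in the frame of nest2 between -0.006 and 0.006 m and z of kit_ivory_b in the frame of nest2 between -0.004 and 0.003 m))); the robot touches nothing.
It fails at once if an ivory blank of the kit is shifted by more than 12 mm (distance of any of kit_ivory_a, kit_ivory_b from where it was at the start of the episode above 0.012 m).
It fails at once if an ivory blank of the kit is tipped by more than 0.25 rad (angle between any of kit_ivory_a, kit_ivory_b's own z axis and vertical above 0.25 rad).
It fails at once if the green or blue blank is moved by more than 20 mm (distance of any of stock_green, stock_blue from where it was at the start of the episode above 0.02 m).
It fails at once if the jar, jaw model or handpiece is moved by more than 25 mm (distance of any of jar, jaw_model, handpiece from where it was at the start of the episode above 0.025 m).
It also fails if it takes over 72 s, if anything falls off the work surface, if the arm or the gripper's body presses on something with over 40 N, if the wrist force passes 120 N, or if a joint passes its speed limit or range.

## Working session

There is one attempt and no reset: what is moved stays moved. The work goes in short steps, Python scripts to look and compute and a tool call to move; the robot and the scene stay as the last step left them, time stands still between calls to the robot, and variables do not carry over. Pictures are saved under pics/ and viewed, at most 10 in all, crops included, and the job is handed in when it is done.

Besides the shell and the picture viewer there is one more tool, called after "Call:" by a JSON object that holds its "method" and its "body", one argument or row to a line. apply_moves: Moves the arm, as the interface text tells. Its arguments: {"type":"object","properties":{"rows":{"type":"array"}},"required":["rows"]}

```bash
ls; mkdir -p pics; python3 - <<'E'
from station import arm
import cv2, numpy as np
s=arm.observe(); print(s, arm.tip_reach)
for n in ("scene","side"):
    im=arm.snapshot(n); cv2.imwrite(f"pics/{n}0.png",im)
    c=arm.calibration(n); print(n,c)
E
```

```text
pics
{'time_s': 0.0, 'joint_pos': array([-1.43009386e+00,  2.45782693e-01,  1.55897617e+00, -2.74188564e-05,
        1.33869429e+00, -1.74089853e-01]), 'qvel': array([-2.31052941e-04,  1.40491694e-03,  1.13127687e-04, -7.58148794e-04,
        5.49615725e-04, -2.39169069e-06]), 'effort': array([-7.40432333e-04, -4.15828049e+01, -3.14601803e+01,  6.84804772e-02,
        3.33131163e-02, -1.33560211e-04]), 'ee_pos': array([ 201.17669023, -617.48863378,  215.38575566]), 'orientation': array([-9.30341671e-04,  9.87637852e-01,  1.56750145e-01,  2.19155197e-06]), 'ft_force': array([0.55512579, 0.11130742, 0.22427126]), 'torque': array([-0.00350573, -0.0494271 ,  0.00117912]), 'gripper_force': 0.0, 'finger_gap': 93.80439879300069} 11.0
scene {'mtx': array([[408.47457824,   0.        , 272.08725828],
       [  0.        , 408.47457824, 206.01194972],
       [  0.        ,   0.        ,   1.        ]]), 'world_from_camera': array([[ 3.94612254e-01, -5.91119136e-01,  7.03462391e-01,
         1.26486444e+03],
       [ 9.18624158e-01,  2.70690922e-01, -2.87847322e-01,
        -3.02273007e+02],
       [-2.02688229e-02,  7.59805628e-01,  6.49834274e-01,
         7.04571395e+02],
       [ 0.00000000e+00,  0.00000000e+00,  0.00000000e+00,
         1.00000000e+00]])}
side {'mtx': array([[487.60642472,   0.        , 280.52744598],
       [  0.        , 487.60642472, 211.17266391],
       [  0.        ,   0.        ,   1.        ]]), 'world_from_camera': array([[-9.99279925e-01,  2.23489441e-02, -3.06619521e-02,
         5.11412180e+02],
       [-3.79424199e-02, -5.89835713e-01,  8.06631393e-01,
         8.62545153e+02],
       [-5.81545065e-05,  8.07213947e-01,  5.90258960e-01,
         6.91213537e+02],
       [ 0.00000000e+00,  0.00000000e+00,  0.00000000e+00,
         1.00000000e+00]])}
```

View pics/scene0.png

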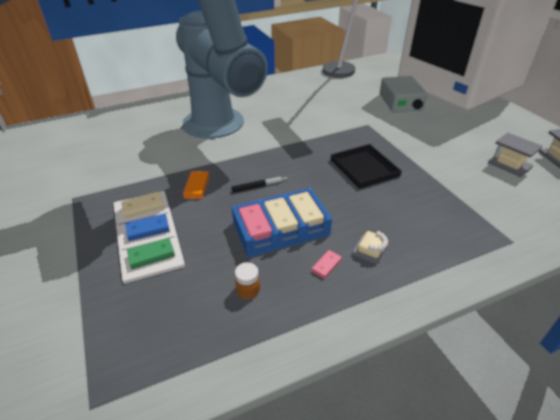

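View pics/side0.png

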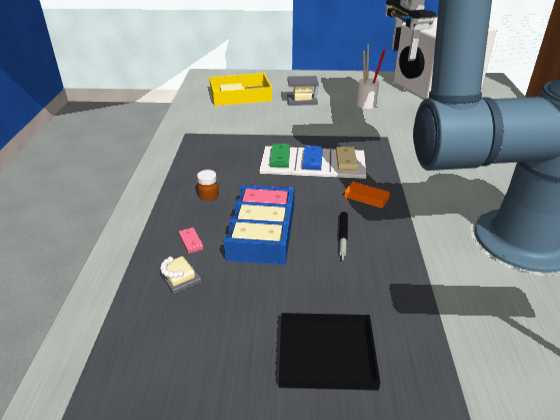

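The pictures show the pink blank in the kit's -y nest (scene 255,222; side 265,197). The tray is at (365,165) and (328,350). The stock board is at (148,232), with the shaded ivory blank at (143,205), next to blue then green. I'll fit the poses by matching silhouettes in both views.

```bash
cat > h.py <<'E'
import cv2, numpy as np
from scipy.optimize import minimize
from scipy.spatial.transform import Rotation as R
def proj(P,c):
    P=np.asarray(P,float); T=np.linalg.inv(c["world_from_camera"]); q=P@T[:3,:3].T+T[:3,3]
    q=q*[1,-1,-1]; u=q@np.asarray(c["mtx"]).T; return u[:,:2]/u[:,2:]
def ray(px,c,z):
    px=np.atleast_2d(px).astype(float); M=np.linalg.inv(c["mtx"]); d=np.c_[px,np.ones(len(px))]@M.T*[1,-1,-1]
    W=np.asarray(c["world_from_camera"]); d=d@W[:3,:3].T; o=W[:3,3]; return o+d*((z-o[2])/d[:,2])[:,None]
def box(x,y,yaw,z0,L,Wd,H):
    g=np.array([[a,b,h] for a in(-.5,.5) for b in(-.5,.5) for h in(0,1)])*[L,Wd,H]
    return g@R.from_euler("z",yaw).as_matrix().T+[x,y,z0]
def hullmask(pts,shape,k=4):
    m=np.zeros((shape[0]*k,shape[1]*k),np.uint8); h=cv2.convexHull(((pts+.5)*k-.5).astype(np.float32)).round().astype(np.int32)
    cv2.fillConvexPoly(m,h,1); return m
def biggest(m,hull=True):
    n,l,s,_=cv2.connectedComponentsWithStats(m.astype(np.uint8)); i=1+s[1:,4].argmax(); m=(l==i).astype(np.uint8)
    if hull:
        p=np.argwhere(m)[:,::-1].astype(np.int32); cv2.fillConvexPoly(m,cv2.convexHull(p),1)
    return m
def fit(masks,cals,x0,z0,dims,k=4):
    big=[cv2.resize(m,None,fx=k,fy=k,interpolation=cv2.INTER_NEAREST) for m in masks]
    def cost(p):
        s=0
        for b,c in zip(big,cals):
            h=hullmask(proj(box(p[0],p[1],p[2]/100,z0,*dims),c),(b.shape[0]//k,b.shape[1]//k),k); s+=1-(b&h).sum()/(b|h).sum()
        return s
    best=None
    for dx in(0,-15,15):
        sim=np.array(x0)+np.array([[dx,0,0],[dx+12,0,0],[dx,12,0],[dx,0,12]])
        r=minimize(cost,sim[0],method="Nelder-Mead",options=dict(initial_simplex=sim,xatol=.05,fatol=1e-5))
        if best is None or r.fun<best.fun: best=r
    return best.x,best.fun
E
python3 - <<'E'
from h import *
from station import arm
C={n:arm.calibration(n) for n in("scene","side")}
I={n:cv2.imread(f"pics/{n}0.png") for n in C}
H={n:cv2.cvtColor(I[n],cv2.COLOR_BGR2HSV) for n in C}
for n,pts in dict(scene=[(365,165),(345,165),(255,222),(283,215),(143,205),(148,190),(330,190),(240,240),(128,240)],side=[(328,350),(260,197),(262,232),(347,157),(340,168),(255,255),(300,300)]).items():
    print(n,[(p,H[n][p[1],p[0]].tolist()) for p in pts])
def roi(n,x0,y0,x1,y1):
    m=np.zeros(I[n].shape[:2],bool); m[y0:y1,x0:x1]=1; return m
out={}
mk=[];
for n,r in (("scene",(225,180,338,255)),("side",(215,175,302,270))):
    h=H[n]; mk.append(biggest(((h[...,1]>90)|(h[...,2]>130))&roi(n,*r))); print(cv2.boundingRect(mk[-1]))
p0=ray([282,215],C["scene"],40)[0]; print("kit0",p0, ray([262,220],C["side"],40)[0])
print("kit",fit(mk,list(C.values()),[p0[0],p0[1],0],0,(128,212,55)))
mk=[]
for n,r in (("scene",(320,140,410,195)),("side",(268,305,388,395))):
    h=H[n]; mk.append(biggest((h[...,2]<38)&roi(n,*r))); print(cv2.boundingRect(mk[-1]))
p0=ray([365,165],C["scene"],10)[0]; print("tray0",p0, ray([328,350],C["side"],10)[0])
print("tray",fit(mk,list(C.values()),[p0[0],p0[1],0],0,(160,140,22)))
p0=ray([143,205],C["scene"],32)[0]; print("iv0",p0, ray([347,157],C["side"],32)[0])
for nm,px in dict(jar=(247,272),jaw=(372,248),hp=(260,185),orange=(197,185)).items(): print(nm,ray(px,C["scene"],20)[0].round())
E
```

```text
scene [((365, 165), [120, 20, 38]), ((345, 165), [120, 7, 37]), ((255, 222), [174, 104, 223]), ((283, 215), [22, 53, 223]), ((143, 205), [22, 66, 154]), ((148, 190), [110, 15, 104]), ((330, 190), [105, 15, 103]), ((240, 240), [109, 108, 80]), ((128, 240), [113, 57, 125])]
side [((328, 350), [105, 21, 24]), ((260, 197), [174, 128, 247]), ((262, 232), [25, 61, 246]), ((347, 157), [21, 89, 155]), ((340, 168), [22, 88, 165]), ((255, 255), [109, 197, 149]), ((300, 300), [102, 14, 88])]
(231, 187, 101, 68)
(224, 184, 71, 81)
kit0 [586.51010753   0.78300353  40.        ] [584.86624471   7.16020156  40.        ]
kit (array([587.34524868,  -4.1745932 ,  -6.88926724]), np.float64(0.06074754666712856))
(332, 146, 68, 42)
(279, 313, 101, 77)
tray0 [456.29120231 327.20918502  10.        ] [450.78296031 328.9362717   10.        ]
tray (array([453.64631467, 326.87684819,   1.10257163]), np.float64(0.11113567426941551))
iv0 [ 395.11052774 -304.14768551   32.        ] [ 375.66634583 -292.80160709   32.        ]
jar [ 704. -136.   20.]
jaw [755. 150.  20.]
hp [428.   6.  20.]
orange [ 355. -152.   20.]
```

```bash
cat >> h.py <<'E'
def down(a,tilt=0):  # tool pointing down, tool x at world angle a, then tilt about tool y
    x=np.array([np.cos(a),np.sin(a),0]); z=np.array([0,0,-1.]); return R.from_matrix(np.c_[x,np.cross(z,x),z])*R.from_euler("y",tilt)
def delta(s,pos,rot):
    q=s["orientation"]; r=R.from_quat([q[1],q[2],q[3],q[0]]); t=r.inv().apply(np.asarray(pos)-s["ee_pos"]); w=(r.inv()*rot).as_rotvec()
    print("shift",t.round(1),"turn",w.round(3),"rows",round(max(np.linalg.norm(t)/41.7,np.degrees(np.linalg.norm(w))/7.16),1))
E
python3 - <<'E'
from h import *
from station import arm
s=arm.observe(); c=arm.calibration("wrist"); print(c["mtx"])
q=s["orientation"]; r=R.from_quat([q[1],q[2],q[3],q[0]]); W=c["world_from_camera"]
print("cam in tool",r.inv().apply(W[:3,3]-s["ee_pos"]).round(1)); print((r.inv().as_matrix()@W[:3,:3]).round(3))
delta(s,[560,-30,270],down(-0.069))
E
```

```text
[[321.03364993   0.         280.49311768]
 [  0.         321.03364993 206.64789426]
 [  0.           0.           1.        ]]
cam in tool [ 6.410e+01  1.000e-01 -1.679e+02]
[[ 0.     0.973  0.23 ]
 [ 1.    -0.     0.001]
 [ 0.001  0.23  -0.973]]
shift [ 523.1 -447.7  -53.6] turn [-0.002  0.     0.384] rows 16.6
```

Call:
{"method": "apply_moves", "body": {
  "rows": [0.5,540,-460,15,0,0,0.384,0.2,540,-460,15,0,0,0.384,0,540,-460,15,0,0,0.384,0,540,-460,15,0,0,0.384,0,540,-460,15,0,0,0.384,0,540,-460,15,0,0,0.384,0,540,-460,15,0,0,0.384,0,540,-460,15,0,0,0.384,0,540,-460,15,0,0,0.384,0,540,-460,15,0,0,0.384,0,540,-460,15,0,0,0.384,0,540,-460,15,0,0,0.384,0,540,-460,15,0,0,0.384,0,540,-460,15,0,0,0.384,0,540,-460,15,0,0,0.384,0,540,-460,15,0,0,0.384,0,540,-460,15,0,0,0.384,0,540,-460,15,0,0,0.384,0,540,-460,15,0,0,0.384,0,540,-460,15,0,0,0.384]
}}

```text
time_s: 1.77
ee_pos: [571.8, -13.6, 200.9]
orientation: [0.0, 0.999, -0.034, -0.001]
ft_force: [-0.9, 0.2, 1.0]
finger_gap: 0.4
gripper_force: 0.0
```

```bash
python3 - <<'E'
from h import *
from station import arm
import pickle
s=arm.observe(); c=arm.calibration("wrist"); im=arm.snapshot("wrist"); cv2.imwrite("pics/w1.png",im); pickle.dump((s,c),open("w1.pkl","wb"))
print(s["time_s"],s["ee_pos"],s["finger_gap"],np.abs(s["qvel"]).max())
E
```

```text
1.7667 [571.82090872 -13.56510227 200.91894235] 0.3914292823824378 0.03038035030565029
```

View pics/w1.png

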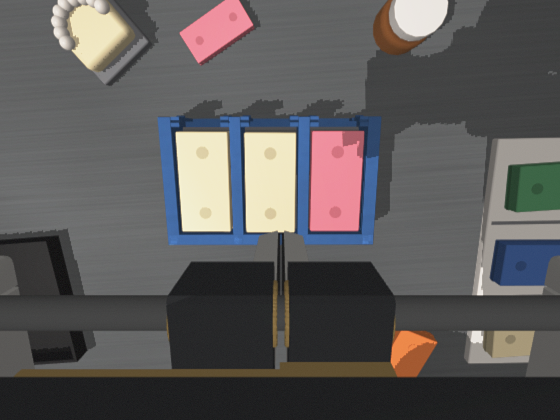

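Wrist view: the pink blank spans px (310–364, 131–233). The two ivory blanks are beside it, and the well with its thumb slot is at the top. The stock ivory is at (510,340). I'll measure the block tops at the rim plane.

```bash
python3 - <<'E'
from h import *
from station import arm
import pickle
s,c=pickle.load(open("w1.pkl","rb")); im=cv2.imread("pics/w1.png"); h=cv2.cvtColor(im,cv2.COLOR_BGR2HSV)
def rect(m,z,nm):
    p=np.argwhere(biggest(m,False))[:,::-1]; w=ray(p,c,z)[:,:2].astype(np.float32)
    (cx,cy),(a,b),ang=cv2.minAreaRect(w); print(nm,np.round([cx,cy,a,b,ang],1)); return cx,cy
roi=np.zeros(h.shape[:2],bool); roi[100:250,150:390]=1
rect((h[...,0]>165)&(h[...,1]>60)&roi,55,"pink")
iv=(h[...,0]>15)&(h[...,0]<35)&(h[...,1]>25)&(h[...,2]>150)&roi
for k,x in(("ivA",(170,236)),("ivB",(238,302))):
    m=iv.copy(); m[:,:x[0]]=0; m[:,x[1]:]=0; rect(m,55,k)
k=biggest((h[...,0]>100)&(h[...,0]<120)&(h[...,1]>110)&roi); p=np.argwhere(k)[:,::-1]; print(cv2.boundingRect(k))
w=ray(p,c,55)[:,:2].astype(np.float32); print("kit hull@55",cv2.minAreaRect(w))
print(fit([k],[c],[587,-4,-6.9],0,(128,212,55)))
for pt in((510,340),(496,340),(531,335)): print(pt,h[pt[1],pt[0]],ray(pt,c,32)[0])
r2=np.zeros_like(roi); r2[320:370,475:560]=1
rect((h[...,0]>12)&(h[...,0]<35)&(h[...,1]>40)&r2,32,"stock part")
E
```

```text
pink [583.  -69.3  51.5  99.5  86.2]
ivA [590.4  60.3  49.5  98.8  85.9]
ivB [585.5  -4.8  49.6  99.8  85.7]
(158, 115, 223, 130)
kit hull@55 ((586.7205200195312, -4.747489929199219), (211.97740173339844, 128.2833709716797), 86.06855010986328)
(array([586.60730987,  -4.69240288,  -6.15784945]), np.float64(0.007411227841998436))
(510, 340) [ 21  68 136] [ 373.58353438 -276.1222401    32.        ]
(496, 340) [ 22  71 166] [ 374.73785706 -259.40152143   32.        ]
(531, 335) [ 20  70 167] [ 378.71878805 -300.44510724   32.        ]
stock part [ 368.8 -272.9   60.    37.1   86.1]
```

```bash
python3 - <<'E'
from h import *
from station import arm
s=arm.observe()
for z in(80,66,48): delta(s,[625,-72.2,z],down(-0.064))
E
```

```text
shift [ 57.3  54.1 121. ] turn [ 0.     0.001 -0.006] rows 3.5
shift [ 57.3  54.1 135. ] turn [ 0.     0.001 -0.006] rows 3.7
shift [ 57.4  54.1 153. ] turn [ 0.     0.001 -0.006] rows 4.1
```

Call:
{"method": "apply_moves", "body": {
  "rows": [0,57,54,60,0,0,-0.006,0,57,54,90,0,0,-0.006,0,57,54,121,0,0,-0.006,0,57,54,121,0,0,-0.006,0,57,54,130,0,0,-0.006,0,57,54,134,0,0,-0.006,0,57,54,137,0,0,-0.006,0,57,54,140,0,0,-0.006,0,57,54,143,0,0,-0.006,0,57,54,146,0,0,-0.006,0,57,54,149,0,0,-0.006,0,57,54,152,0,0,-0.006,0,57,54,153,0,0,-0.006,0,57,54,153,0,0,-0.006,0,57,54,153,0,0,-0.006]
}}

```text
time_s: 3.07
ee_pos: [626.0, -71.3, 49.0]
orientation: [0.0, 1.0, -0.032, 0.001]
ft_force: [0.5, 0.5, 3.1]
finger_gap: 0.5
gripper_force: 1.4
```

```bash
python3 - <<'E'
from h import *
from station import arm
s=arm.observe(); print(s["ft_force"],s["ee_pos"])
a=arm.snapshot("scene")[150:280,190:360]; b=arm.snapshot("side")[150:280,190:360]
cv2.imwrite("pics/p2.png",cv2.resize(np.hstack([a,b]),None,fx=2.3,fy=2.3,interpolation=cv2.INTER_CUBIC))
E
```

```text
[0.48956786 0.50008023 3.0560863 ] [625.99302058 -71.28443564  49.00369855]
```

View pics/p2.png

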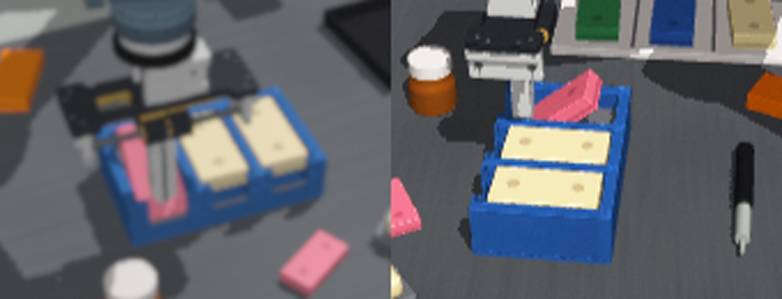

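The side view shows the pink blank tipped to roughly 40° with its +x end raised at (585,85). I'll press slightly further, then retreat and work out a grasp tilted by 42°.

Call:
{"method": "apply_moves", "body": {
  "rows": [0,0,0,2,0,0,0,0,0,0,3,0,0,0,0,0,0,3,0,0,0,0,0,0,-10,0,0,0,0,0,0,-50,0,0,0,0.4,0,0,-90,0,0,0,0.8,0,0,-120,0,0,0,0.8,0,0,-120,0,0,0,0.8,0,0,-120,0,0,0]
}}

```text
time_s: 3.92
ee_pos: [626.2, -71.6, 170.9]
orientation: [0.001, 1.0, -0.032, 0.002]
ft_force: [0.7, -0.0, -0.7]
finger_gap: 23.4
gripper_force: 0.0
```

```bash
python3 - <<'E'
from h import *
from station import arm
s=arm.observe(); print(s["joint_pos"].round(2)); t=np.radians(42)
tz=down(-0.064,-t).apply([0,0,1]); g=np.array([561.4,-67.9,74.6])
delta(s,g-60*tz,down(-0.064,-t)); delta(s,g,down(-0.064,-t))
c=arm.calibration("side"); im=arm.snapshot("side"); h=cv2.cvtColor(im,cv2.COLOR_BGR2HSV)
m=((h[...,0]>165)&(h[...,1]>70)); m[:,:215]=0; m[:,320:]=0; m=biggest(m)
# predicted visible tipped blank, part above the rim, for several angles
ex=np.array([-.998,.064,0]); ey=np.array([-.064,-.998,0]); n2=np.array([582.7,-70,35])
for deg in(34,38,42,46):
    a=np.radians(deg); u=np.cos(a)*ex+[0,0,np.sin(a)]; n=-np.sin(a)*ex+[0,0,np.cos(a)]
    P=[n2-6*ex+tt*u+v*ey+w*n for tt in(56,) for v in(-25,25) for w in(0,20)]
    print(deg,proj(P,c).round(1).tolist())
print("mask bbox",cv2.boundingRect(m), np.argwhere(m)[np.argwhere(m)[:,0].argmin()][::-1], np.argwhere(m)[np.argwhere(m)[:,1].argmax()][::-1])
E
```

```text
[-0.29  0.24  1.65 -0.    1.25  1.34]
shift [-25.    0.4  51.6] turn [ 0.001 -0.736  0.   ] rows 5.9
shift [-65.3   0.3  96.1] turn [ 0.001 -0.736  0.   ] rows 5.9
34 [[281.4, 197.8], [276.4, 191.4], [283.5, 185.7], [278.7, 179.5]]
38 [[280.3, 196.6], [274.9, 190.5], [282.5, 184.5], [277.3, 178.5]]
42 [[279.2, 195.4], [273.3, 189.6], [281.5, 183.4], [275.7, 177.7]]
46 [[278.0, 194.3], [271.6, 188.8], [280.3, 182.3], [274.1, 176.9]]
mask bbox (246, 179, 36, 24) [276 179] [281 184]
```

Call:
{"method": "apply_moves", "body": {
  "rows": [0.8,-25,0,30,0,-0.736,0,0.8,-25,0,30,0,-0.736,0,0.8,-25,0,40,0,-0.736,0,0.8,-25,0,52,0,-0.736,0,0.8,-25,0,52,0,-0.736,0,0.8,-25,0,52,0,-0.736,0,0.8,-25,0,52,0,-0.736,0,0.8,-25,0,52,0,-0.736,0,0.8,-38,0,66,0,-0.736,0,0.8,-52,0,81,0,-0.736,0,0.8,-60,0,90,0,-0.736,0,0.8,-65,0,96,0,-0.736,0,0.8,-65,0,96,0,-0.736,0,0.8,-65,0,96,0,-0.736,0]
}}

```text
time_s: 5.13
ee_pos: [560.5, -67.2, 73.4]
orientation: [-0.011, 0.933, -0.03, -0.359]
ft_force: [0.1, 0.4, -0.1]
finger_gap: 75.5
gripper_force: 0.0
```

```bash
python3 - <<'E'
from h import *
from station import arm
s=arm.observe(); print(s["finger_gap"],s["ee_pos"],s["ft_force"]); t=np.radians(42)
delta(s,np.array([561.4,-67.9,74.6]),down(-0.064,-t))
cv2.imwrite("pics/w3.png",arm.snapshot("wrist"))
E
```

```text
75.45240467412776 [560.50147516 -67.2231024   73.44141709] [ 0.07005808  0.43567666 -0.05233349]
shift [-0.1  0.6 -1.5] turn [0.001 0.001 0.   ] rows 0.0
```

View pics/w3.png

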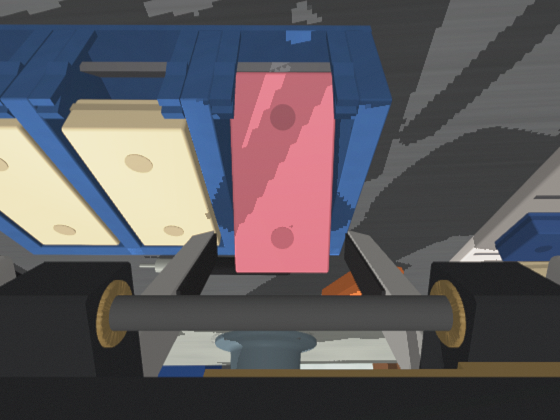

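The fingers straddle the raised pink end evenly, with the blank at x 232–333 px and the fingers at about 205 and 355. I'll close and lift.

Call:
{"method": "apply_moves", "body": {
  "rows": [0.4,0,0,-1,0,0,0,0.4,0,0,-1,0,0,0,0.4,0,0,-1,0,0,0,0.4,0,0,-1,0,0,0,0.4,0,0,-1,0,0,0,0.4,0,0,-1,0,0,0,0.4,0,0,-1,0,0,0,0.4,0,0,-1,0,0,0,0.4,-7,0,-8,0,0,0,0.4,-20,0,-23,0,0,0,0.4,-40,0,-45,0,0,0,0.4,-67,0,-75,0,0,0,0.4,-80,0,-89,0,0,0,0.4,-80,0,-89,0,0,0,0.4,-80,0,-89,0,0,0]
}}

```text
time_s: 6.43
ee_pos: [561.4, -67.3, 192.9]
orientation: [-0.011, 0.933, -0.03, -0.358]
ft_force: [-0.2, 1.1, -2.4]
finger_gap: 49.9
gripper_force: 30.0
```

```bash
python3 - <<'E'
from h import *
from station import arm
s=arm.observe(); print(s["finger_gap"],s["gripper_force"],s["ee_pos"],s["ft_force"]); t=np.radians(42)
# tray: centre 453.6,326.9 ; blank's other end along tool x; grasp is 41 mm from blank centre
for a in (-0.064,0.5,1.0,1.5):
    x=np.array([np.cos(a),np.sin(a),0]); p=np.array([453.6,326.9,0])-41*x
    for z in (150,70,17): print(a,z,p.round(1)); delta(s,p+[0,0,z],down(a))
E
```

```text
49.86755381786133 29.987979233264923 [561.38986463 -67.2759327  192.91200432] [-0.20558928  1.13313898 -2.35007068]
-0.064 150 [412.7 329.5   0. ]
shift [-100.2 -386.6  147.9] turn [0.001 0.733 0.001] rows 10.2
-0.064 70 [412.7 329.5   0. ]
shift [ -46.7 -386.7  207.3] turn [0.001 0.733 0.001] rows 10.6
-0.064 17 [412.7 329.5   0. ]
shift [ -11.2 -386.7  246.7] turn [0.001 0.733 0.001] rows 11.0
0.5 150 [417.6 307.2   0. ]
shift [ -95.5 -364.7  143.6] turn [-0.206  0.714 -0.538] rows 9.7
0.5 70 [417.6 307.2   0. ]
shift [ -42.  -364.8  203.1] turn [-0.206  0.714 -0.538] rows 10.1
0.5 17 [417.6 307.2   0. ]
shift [  -6.5 -364.8  242.4] turn [-0.206  0.714 -0.538] rows 10.5
1.0 150 [431.4 292.4   0. ]
shift [ -84.6 -350.8  133.8] turn [-0.389  0.662 -1.013] rows 10.2
1.0 70 [431.4 292.4   0. ]
shift [ -31.  -350.8  193.2] turn [-0.389  0.662 -1.013] rows 10.2
1.0 17 [431.4 292.4   0. ]
shift [   4.5 -350.8  232.6] turn [-0.389  0.662 -1.013] rows 10.2
1.5 150 [450.7 286.    0. ]
shift [ -70.  -345.6  120.6] turn [-0.571  0.576 -1.487] rows 13.5
1.5 70 [450.7 286.    0. ]
shift [ -16.4 -345.6  180.1] turn [-0.571  0.576 -1.487] rows 13.5
1.5 17 [450.7 286.    0. ]
shift [  19.  -345.7  219.5] turn [-0.571  0.576 -1.487] rows 13.5
```

Call:
{"method": "apply_moves", "body": {
  "rows": [0.4,-100,-387,148,0,0.733,0,0.4,-100,-387,148,0,0.733,0,0.4,-100,-387,148,0,0.733,0,0.4,-100,-387,148,0,0.733,0,0.4,-100,-387,148,0,0.733,0,0.4,-100,-387,148,0,0.733,0,0.4,-100,-387,148,0,0.733,0,0.4,-100,-387,148,0,0.733,0,0.4,-100,-387,148,0,0.733,0,0.4,-100,-387,148,0,0.733,0,0.4,-100,-387,148,0,0.733,0,0.4,-100,-387,148,0,0.733,0,0.4,-73,-387,178,0,0.733,0,0.4,-47,-387,207,0,0.733,0,0.4,-33,-387,222,0,0.733,0,0.4,-22,-387,234,0,0.733,0,0.4,-20,-387,237,0,0.733,0,0.4,-20,-387,237,0,0.733,0,0.4,-20,-387,237,0,0.733,0]
}}

```text
time_s: 8.02
ee_pos: [412.4, 329.3, 30.1]
orientation: [0.0, 0.999, -0.032, -0.001]
ft_force: [1.0, 0.5, -1.2]
finger_gap: 49.8
gripper_force: 30.0
```

```bash
python3 - <<'E'
from h import *
from station import arm
s=arm.observe(); print(s["finger_gap"],s["ee_pos"],s["ft_force"],s["joint_pos"].round(2))
delta(s,[412.7,329.5,17.5],down(-0.064))
b=arm.snapshot("side")[260:410,230:420]
cv2.imwrite("pics/p4.png",cv2.resize(b,None,fx=3,fy=3,interpolation=cv2.INTER_CUBIC))
E
```

```text
49.80889930598313 [412.41170564 329.30769067  30.14462287] [ 0.98443127  0.45472628 -1.15462623] [0.46 0.22 1.97 0.   0.95 2.09]
shift [ 0.3 -0.2 12.6] turn [ 0.     0.003 -0.   ] rows 0.3
```

View pics/p4.png

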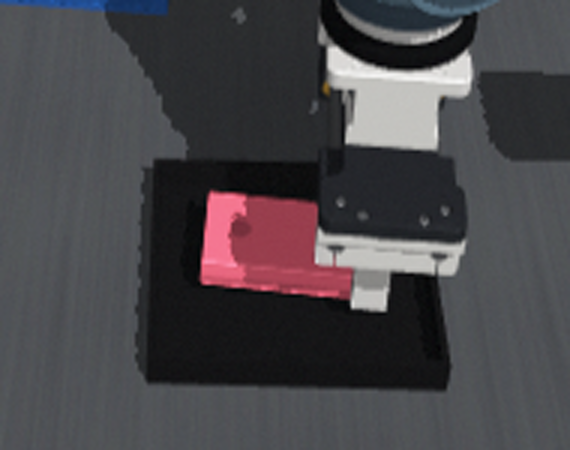

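The pink blank is held nearly flat over the inside of the tray. I'll lower it, release it and rise.

Call:
{"method": "apply_moves", "body": {
  "rows": [0.4,0,0,5,0,0,0,0.4,0,0,9,0,0,0,0.4,0,0,12,0,0,0,0.4,0,0,13,0,0,0,0.4,0,0,13,0,0,0,0.7,0,0,12,0,0,0,0.7,0,0,12,0,0,0,0.7,0,0,12,0,0,0,0.7,0,0,12,0,0,0,0.7,0,0,0,0,0,0,0.7,0,0,-30,0,0,0,0.7,0,0,-70,0,0,0,0.7,0,0,-110,0,0,0,0.7,0,0,-150,0,0,0,0.7,0,0,-180,0,0,0,0.7,0,0,-180,0,0,0]
}}

```text
time_s: 9.4
ee_pos: [416.2, 332.0, 219.1]
orientation: [-0.004, 0.999, -0.031, 0.005]
ft_force: [0.8, -0.3, 0.5]
finger_gap: 65.7
gripper_force: 0.0
```

```bash
python3 - <<'E'
from h import *
from station import arm
s=arm.observe(); print(s["finger_gap"],s["ee_pos"],s["ft_force"],s["joint_pos"].round(2))
c=arm.calibration("wrist"); im=arm.snapshot("wrist"); h=cv2.cvtColor(im,cv2.COLOR_BGR2HSV)
m=biggest((h[...,0]>165)&(h[...,1]>60),False); cv2.imwrite("pics/w5.png",im)
w=ray(np.argwhere(m)[:,::-1],c,24)[:,:2].astype(np.float32); print(cv2.minAreaRect(w), m.sum())
# stock ivory from rough (375.5..385,-293); look from tool angle +pi/2
delta(s,[385,-330,200],down(1.57))
E
```

```text
65.69067622111235 [416.15052156 331.96378561 219.14720824] [ 0.8005128  -0.25254633  0.47983588] [ 0.46 -0.04  1.86  0.    1.31  2.09]
((450.57598876953125, 325.7763977050781), (50.93684387207031, 100.90060424804688), 85.67558288574219) 667
shift [ 10.4 662.7  14.2] turn [ 0.002 -0.014 -1.633] rows 15.9
```

The pink blank lies flat in the tray at (450.6, 325.8). Next is the stock ivory.

Call:
{"method": "apply_moves", "body": {
  "rows": [0.7,10,682,14,0,0,-1.633,0.7,10,682,14,0,0,-1.633,0.7,10,682,14,0,0,-1.633,0.7,10,682,14,0,0,-1.633,0.7,10,682,14,0,0,-1.633,0.7,10,682,14,0,0,-1.633,0.7,10,682,14,0,0,-1.633,0.7,10,682,14,0,0,-1.633,0.7,10,682,14,0,0,-1.633,0.7,10,682,14,0,0,-1.633,0.7,10,682,14,0,0,-1.633,0.7,10,682,14,0,0,-1.633,0.7,10,682,14,0,0,-1.633,0.7,10,682,14,0,0,-1.633,0.7,10,682,14,0,0,-1.633,0.7,10,682,14,0,0,-1.633,0.7,10,682,14,0,0,-1.633,0.7,10,682,14,0,0,-1.633,0.7,10,682,14,0,0,-1.633,0.7,10,682,14,0,0,-1.633]
}}

```text
time_s: 11.12
ee_pos: [377.7, -355.5, 194.5]
orientation: [-0.002, 0.709, 0.705, -0.001]
ft_force: [0.7, 0.6, 0.0]
finger_gap: 65.5
gripper_force: 0.0
```

```bash
python3 - <<'E'
from h import *
from station import arm
s=arm.observe(); print(s["finger_gap"],s["ee_pos"],np.abs(s["qvel"]).max(),s["joint_pos"].round(2))
c=arm.calibration("wrist"); im=arm.snapshot("wrist"); h=cv2.cvtColor(im,cv2.COLOR_BGR2HSV)
cv2.imwrite("pics/w6.png",im)
m=biggest((h[...,0]>14)&(h[...,0]<35)&(h[...,1]>40)&(h[...,2]>80),False); print(cv2.boundingRect(m),m.sum())
w=ray(np.argwhere(m)[:,::-1],c,32)[:,:2].astype(np.float32); print(cv2.minAreaRect(w))
E
```

```text
65.5043267220654 [ 377.70279498 -355.51829573  194.45301094] 0.06848460352021919 [-0.97 -0.04  1.91 -0.    1.28 -0.97]
(256, 95, 51, 100) 4847
((375.8698425292969, -304.95025634765625), (49.673912048339844, 99.3244400024414), 0.8575321435928345)
```

View pics/w6.png

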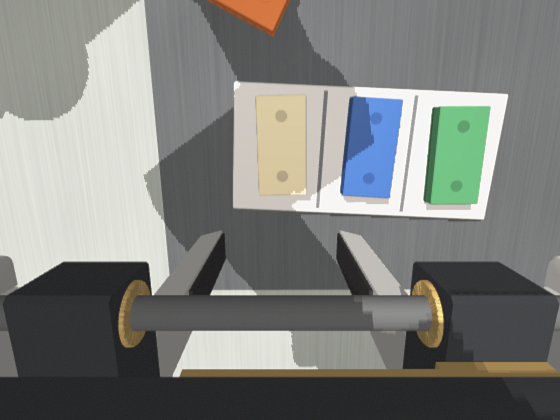

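The stock ivory is at px (256–307, 95–195), which puts its centre at (375.9, −305). Its −y end faces the fingers, and blue is well clear.

```bash
python3 - <<'E'
from h import *
from station import arm
s=arm.observe(); print(s["ee_pos"],np.abs(s["qvel"]).max())
for z in(60,24.5): delta(s,[376.5,-346,z],down(1.586))
E
```

```text
[ 378.0318231  -352.867145    194.31434797] 0.052070808281488364
shift [  6.5  -0.9 134.3] turn [-0.005 -0.003 -0.02 ] rows 3.2
shift [  6.4  -0.7 169.8] turn [-0.005 -0.003 -0.02 ] rows 4.1
```

Call:
{"method": "apply_moves", "body": {
  "rows": [0.7,4,0,40,-0.003,0,-0.015,0.7,4,0,80,-0.003,0,-0.015,0.7,4,0,115,-0.003,0,-0.015,0.7,4,0,130,-0.003,0,-0.015,0.7,4,0,130,-0.003,0,-0.015,0.7,4,0,130,-0.003,0,-0.015,0.7,4,0,130,-0.003,0,-0.015]
}}

```text
time_s: 11.75
ee_pos: [379.6, -347.3, 67.2]
orientation: [0.001, 0.702, 0.712, -0.0]
ft_force: [-0.7, -0.2, 0.0]
finger_gap: 65.6
gripper_force: 0.0
```

```bash
python3 - <<'E'
from h import *
from station import arm
s=arm.observe(); print(s["ee_pos"],np.abs(s["qvel"]).max())
delta(s,[376.5,-346,24.5],down(1.586))
c=arm.calibration("wrist"); im=arm.snapshot("wrist"); h=cv2.cvtColor(im,cv2.COLOR_BGR2HSV)
m=biggest((h[...,0]>14)&(h[...,0]<35)&(h[...,1]>40)&(h[...,2]>80),False); print(cv2.boundingRect(m),m.sum())
w=ray(np.argwhere(m)[:,::-1],c,32)[:,:2].astype(np.float32); print(cv2.minAreaRect(w))
E
```

```text
[ 379.61923263 -347.34853072   67.21524415] 0.019494026896073373
shift [ 1.5 -3.1 42.7] turn [ 0.001  0.001 -0.   ] rows 1.0
(238, 87, 83, 157) 12324
((376.12225341796875, -305.6675109863281), (49.52384567260742, 98.36371612548828), 0.8467050790786743)
```

Call:
{"method": "apply_moves", "body": {
  "rows": [0.7,1,-3,15,0,0,0,0.7,1,-3,30,0,0,0,0.7,1,-3,38,0,0,0,0.7,1,-3,42.5,0,0,0,0.7,1,-3,42.5,0,0,0,0.7,1,-3,42.5,0,0,0,0.4,1,-3,42.5,0,0,0,0.4,1,-3,42.5,0,0,0,0.4,1,-3,42.5,0,0,0,0.4,1,-3,42.5,0,0,0,0.4,1,-3,42.5,0,0,0,0.4,1,-3,42.5,0,0,0]
}}

```text
time_s: 12.8
ee_pos: [376.2, -346.7, 24.0]
orientation: [0.0, 0.702, 0.712, 0.0]
ft_force: [0.6, 0.9, 4.2]
finger_gap: 49.9
gripper_force: 29.9
```

```bash
python3 - <<'E'
from h import *
from station import arm
s=arm.observe(); print(s["ee_pos"],s["finger_gap"],s["gripper_force"],s["ft_force"])
t=np.radians(42); delta(s,[561,-67.5,200],down(-0.064,-t)); delta(s,[561,-67.5,200],down(-0.064))
E
```

```text
[ 376.22345644 -346.73310279   23.95155219] 49.917820997390756 29.933411478996277 [0.61746133 0.89596281 4.24348387]
shift [ 276.5  188.8 -176.1] turn [ 0.602 -0.556  1.567] rows 14.2
shift [ 276.5  188.8 -176.1] turn [ 1.000e-03 -0.000e+00  1.649e+00] rows 13.2
```

Call:
{"method": "apply_moves", "body": {
  "rows": [0.4,0,0,-20,0,0,0,0.4,0,0,-60,0,0,0,0.4,0,0,-100,0,0,0,0.4,0,0,-140,0,0,0,0.4,277,189,-176,0.602,-0.556,1.567,0.4,277,189,-176,0.602,-0.556,1.567,0.4,277,189,-176,0.602,-0.556,1.567,0.4,277,189,-176,0.602,-0.556,1.567,0.4,277,189,-176,0.602,-0.556,1.567,0.4,277,189,-176,0.602,-0.556,1.567,0.4,277,189,-176,0.602,-0.556,1.567,0.4,277,189,-176,0.602,-0.556,1.567,0.4,277,189,-176,0.602,-0.556,1.567,0.4,277,189,-176,0.602,-0.556,1.567,0.4,277,189,-176,0.602,-0.556,1.567,0.4,277,189,-176,0.602,-0.556,1.567,0.4,277,189,-176,0.602,-0.556,1.567,0.4,277,189,-176,0.602,-0.556,1.567,0.4,277,189,-176,0.602,-0.556,1.567,0.4,277,189,-176,0.602,-0.556,1.567]
}}

```text
time_s: 14.47
ee_pos: [560.7, -67.2, 197.6]
orientation: [-0.012, 0.932, -0.032, -0.36]
ft_force: [0.4, -0.0, -2.1]
finger_gap: 49.8
gripper_force: 29.9
```

Call:
{"method": "apply_moves", "body": {
  "rows": [0.4,0,0,0,0,0,0,0.4,0,0,0,0,0,0,0.4,0,0,0,0,0,0,0.4,0,0,0,0,0,0]
}}

```text
time_s: 14.8
ee_pos: [560.9, -66.4, 199.6]
orientation: [-0.012, 0.933, -0.029, -0.358]
ft_force: [0.4, 0.4, -0.2]
finger_gap: 50.0
gripper_force: 29.9
```

```bash
python3 - <<'E'
from h import *
from station import arm
s=arm.observe(); print(s["ee_pos"],s["finger_gap"],np.abs(s["qvel"]).max())
t=np.radians(42)
for z in(200,100,76): delta(s,[561,-68.5,z],down(-0.064,-t))
cv2.imwrite("pics/w7.png",arm.snapshot("wrist"))
E
```

```text
[560.90008241 -66.44653563 199.64540552] 49.95756962958844 0.004646742494189816
shift [-0.1  2.  -0.4] turn [-0.    -0.001  0.001] rows 0.1
shift [66.8  2.1 73.9] turn [-0.    -0.001  0.001] rows 2.4
shift [82.9  2.2 91.8] turn [-0.    -0.001  0.001] rows 3.0
```

View pics/w7.png

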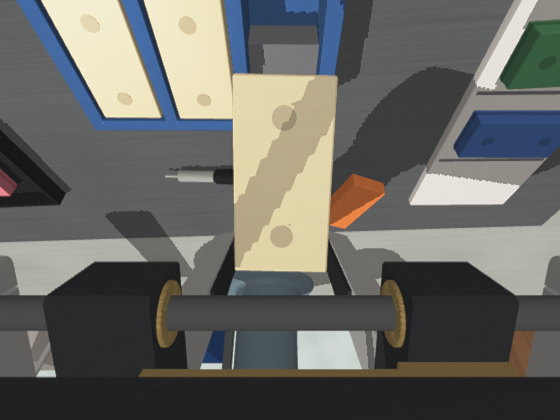

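The ivory blank is held centred, with the empty nest straight below and the pocket opening at px 248–322. I'll lower in stages and watch the force.

Call:
{"method": "apply_moves", "body": {
  "rows": [0.4,20,2,22,0,0,0,0.4,40,2,44,0,0,0,0.4,47,2,52,0,0,0,0.4,50,2,55,0,0,0,0.4,54,2,60,0,0,0,0.4,58,2,64,0,0,0,0.4,60,2,67,0,0,0,0.4,60,2,67,0,0,0,0.4,60,2,67,0,0,0]
}}

```text
time_s: 15.6
ee_pos: [560.9, -68.7, 110.1]
orientation: [-0.012, 0.933, -0.03, -0.358]
ft_force: [-0.1, 0.2, -0.4]
finger_gap: 49.9
gripper_force: 29.9
```

```bash
python3 - <<'E'
from h import *
from station import arm
s=arm.observe(); print(s["ee_pos"],s["finger_gap"],np.abs(s["qvel"]).max(),s["ft_force"])
t=np.radians(42)
for z in(90,77): delta(s,[561.2,-68.7,z],down(-0.064,-t))
im=arm.snapshot("wrist"); cv2.imwrite("pics/w8.png",im[0:300,130:430])
E
```

```text
[560.94011222 -68.72435369 110.08686914] 49.89198084164022 0.004702402023854403 [-0.09003035  0.2456543  -0.39913476]
shift [13.6 -0.  14.8] turn [-0.    -0.001  0.   ] rows 0.5
shift [22.3 -0.  24.4] turn [-0.    -0.001  0.   ] rows 0.8
```

View pics/w8.png

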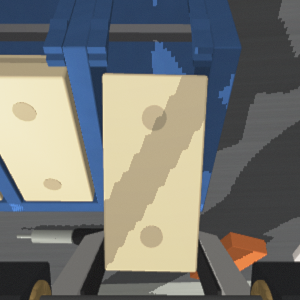

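There is no contact so far, and the lower end (px 104–206, row 75) is between the pocket walls. I'll continue down.

Call:
{"method": "apply_moves", "body": {
  "rows": [0.4,5,0,5,0,0,0,0.4,10,0,11,0,0,0,0.4,14,0,15,0,0,0,0.4,17,0,19,0,0,0,0.4,20,0,22,0,0,0,0.4,22,0,24,0,0,0,0.4,22,0,24,0,0,0,0.4,22,0,24,0,0,0]
}}

```text
time_s: 16.32
ee_pos: [561.1, -68.7, 77.0]
orientation: [-0.012, 0.933, -0.03, -0.358]
ft_force: [-0.3, -1.0, -0.2]
finger_gap: 50.1
gripper_force: 29.9
```

Call:
{"method": "apply_moves", "body": {
  "rows": [0.4,0.5,0,0.5,0,0,0,0.4,1,0,1,0,0,0,0.4,1,0,1,0,0,0,0.4,1,0,1,0,0,0]
}}

```text
time_s: 16.65
ee_pos: [561.3, -68.7, 76.1]
orientation: [-0.012, 0.933, -0.03, -0.358]
ft_force: [0.8, 0.5, 2.6]
finger_gap: 50.0
gripper_force: 29.9
```

Call:
{"method": "apply_moves", "body": {
  "rows": [0.65,0,0,0,0,0,0,0.65,0,0,0,0,0,0,0.65,0,0,0,0,0,0,0.65,0,0,0,0,0,0,0.65,0,0,-8,0,0,0,0.65,0,0,-20,0,0,0,0.65,0,0,-35,0,0,0,0.5,0,0,-50,0,0,0,0,0,0,-60,0,0,0,0,0,0,-60,0,0,0,0,0,0,-60,0,0,0,0,0,0,-60,0,0,0,0,0,0,-60,0,0,0,0,0,0,-60,0,0,0]
}}

```text
time_s: 17.82
ee_pos: [600.3, -71.1, 119.4]
orientation: [-0.012, 0.933, -0.03, -0.359]
ft_force: [-0.5, -0.1, -0.1]
finger_gap: 17.8
gripper_force: 0.0
```

```bash
python3 - <<'E'
from h import *
from station import arm
s=arm.observe(); print(s["ee_pos"],s["finger_gap"],np.abs(s["qvel"]).max(),s["ft_force"])
c=arm.calibration("wrist"); im=arm.snapshot("wrist"); cv2.imwrite("pics/w9.png",im); h=cv2.cvtColor(im,cv2.COLOR_BGR2HSV)
# predicted top-face corners for angles vs image mask of the ivory
m=(h[...,0]>14)&(h[...,0]<35)&(h[...,1]>25)&(h[...,2]>80); n,l=cv2.connectedComponents(m.astype(np.uint8))
ex=np.array([-.998,.064,0]); ey=np.array([-.064,-.998,0]); n2=np.array([582.5,-70.2,35])
for deg in(36,42,46):
    a=np.radians(deg); u=np.cos(a)*ex+[0,0,np.sin(a)]; nn=-np.sin(a)*ex+[0,0,np.cos(a)]
    P=[n2-6*ex+tt*u+v*ey+20*nn for tt in(-44,56) for v in(-25,25)]; q=proj(P,c); print(deg,q.round(1).tolist())
    if deg==42: i=l[tuple(q.mean(0).round().astype(int)[::-1]+[0,15])]; print(i,cv2.boundingRect((l==i).astype(np.uint8)))
def pose(th,t,g): 
    a=np.radians(th); u=np.cos(a)*ex+[0,0,np.sin(a)]; nn=-np.sin(a)*ex+[0,0,np.cos(a)]
    return n2-6*ex+t*u+(31+g)*nn, down(-0.064,-a)
for th,g in((42,12),(42,2),(38,0),(34,0),(30,0),(26,0),(22,0),(18,0),(14,0),(10,0),(6,0),(3,0),(0,0)):
    print(th,end=" "); delta(s,*pose(th,45,g))
E
```

```text
[600.28439884 -71.10018717 119.37797008] 17.844963895789586 0.004902384785090625 [-0.52517626 -0.13787543 -0.1129919 ]
36 [[240.0, 90.4], [319.7, 90.4], [245.7, 235.8], [314.0, 235.9]]
42 [[240.8, 87.4], [318.9, 87.4], [244.7, 236.1], [314.9, 236.2]]
1 (245, 87, 77, 150)
46 [[241.3, 85.9], [318.4, 86.0], [244.0, 235.8], [315.6, 235.9]]
42 shift [ 2.7  0.3 27.6] turn [-0.001  0.002  0.001] rows 0.7
42 shift [ 2.8  0.3 37.6] turn [-0.001  0.002  0.001] rows 0.9
38 shift [ 0.7  0.3 42.8] turn [-0.001  0.072  0.001] rows 1.0
34 shift [-1.1  0.3 46.2] turn [-0.001  0.141  0.001] rows 1.1
30 shift [-2.7  0.3 49.6] turn [-0.001  0.211  0.001] rows 1.7
26 shift [-4.   0.3 53.2] turn [-0.001  0.281  0.   ] rows 2.2
22 shift [-5.1  0.3 56.9] turn [-0.001  0.351  0.   ] rows 2.8
18 shift [-5.9  0.3 60.6] turn [-0.001  0.421  0.   ] rows 3.4
14 shift [-6.5  0.3 64.4] turn [-0.001  0.491  0.   ] rows 3.9
10 shift [-6.8  0.3 68.2] turn [-0.001  0.56   0.   ] rows 4.5
6 shift [-6.8  0.3 72. ] turn [-0.001  0.63   0.   ] rows 5.0
3 shift [-6.7  0.3 74.8] turn [-0.001  0.683  0.   ] rows 5.5
0 shift [-6.4  0.3 77.7] turn [-0.001  0.735  0.   ] rows 5.9
```

The released blank stays propped, and its mask bbox matches the 42° prediction. I'll push it over along its arc, turning the tool with it.

Call:
{"method": "apply_moves", "body": {
  "rows": [0,2.7,1,15,0,0,0,0,2.7,1,27,0,0,0,0,2.7,1,32,0,0,0,0,2.7,1,38,0,0,0,0,0.7,1,42.8,0,0.07,0,0,-1.1,1,46.2,0,0.14,0,0,-2.7,1,49.6,0,0.21,0,0,-4,1,53.2,0,0.28,0,0,-5.1,1,56.9,0,0.35,0,0,-5.9,1,60.6,0,0.42,0,0,-6.5,1,64.4,0,0.49,0,0,-6.8,1,68.2,0,0.56,0,0,-6.8,1,72,0,0.63,0,0,-6.7,1,74.8,0,0.683,0,0,-6.4,1,77.7,0,0.735,0,0,-6.4,1,77.7,0,0.735,0,0,-6.4,1,77.7,0,0.735,0,0,-6.4,1,77.7,0,0.735,0]
}}

```text
time_s: 19.37
ee_pos: [545.1, -68.8, 67.3]
orientation: [-0.0, 0.999, -0.032, 0.001]
ft_force: [0.1, -0.4, 0.2]
finger_gap: 0.7
gripper_force: 0.0
```

```bash
python3 - <<'E'
from h import *
from station import arm
s=arm.observe(); print(s["ee_pos"],s["finger_gap"],np.abs(s["qvel"]).max(),s["ft_force"])
E
```

```text
[545.08487282 -68.83334114  67.29902167] 0.6808276366690145 0.013144567935938213 [ 0.08660044 -0.36211172  0.21173506]
```

Call:
{"method": "apply_moves", "body": {
  "rows": [0,0,0,1,0,0,0,0,0,0,2,0,0,0,0,0,0,2,0,0,0,0,0,0,-20,0,0,0,0,0,0,-60,0,0,0,0,0,0,-100,0,0,0,0,0,0,-133,0,0,0,0,0,0,-133,0,0,0,0,0,0,-133,0,0,0,0,0,0,-133,0,0,0]
}}

```text
time_s: 20.2
ee_pos: [543.9, -68.5, 198.8]
orientation: [-0.001, 0.999, -0.032, 0.0]
ft_force: [-0.2, -0.1, -0.4]
finger_gap: 0.2
gripper_force: 0.0
```

```bash
python3 - <<'E'
from h import *
from station import arm
s=arm.observe(); print(s["ee_pos"],s["time_s"],np.abs(s["qvel"]).max())
c=arm.calibration("wrist"); im=arm.snapshot("wrist"); cv2.imwrite("pics/w10.png",im); h=cv2.cvtColor(im,cv2.COLOR_BGR2HSV)
m=((h[...,0]>14)&(h[...,0]<35)&(h[...,1]>25)&(h[...,2]>90)).astype(np.uint8)
n,l,st,_=cv2.connectedComponentsWithStats(m)
for i in range(1,n):
    if st[i,4]>1500:
        w=ray(np.argwhere(l==i)[:,::-1],c,55)[:,:2].astype(np.float32); print(st[i],cv2.minAreaRect(w))
E
```

```text
[543.88360392 -68.51326673 198.7911321 ] 20.2 0.031774458210208974
[   2    0   74   46 2248] ((713.4974975585938, 130.5879364013672), (62.37925720214844, 35.80748748779297), 86.32499694824219)
[ 254  103   54  105 5495] ((583.4654541015625, -71.65513610839844), (50.55415344238281, 99.13904571533203), 86.28590393066406)
[ 112  104   63  106 5649] ((590.4337768554688, 59.69048309326172), (51.88947677612305, 100.36530303955078), 86.12274932861328)
[ 183  105   58  106 5638] ((585.2955932617188, -5.704736709594727), (51.999149322509766, 100.52423858642578), 85.89620971679688)
[  15  362  381   14 3168] ((351.7817687988281, 29.43231201171875), (432.9618835449219, 17.176340103149414), 86.38591766357422)
```

View pics/w10.png

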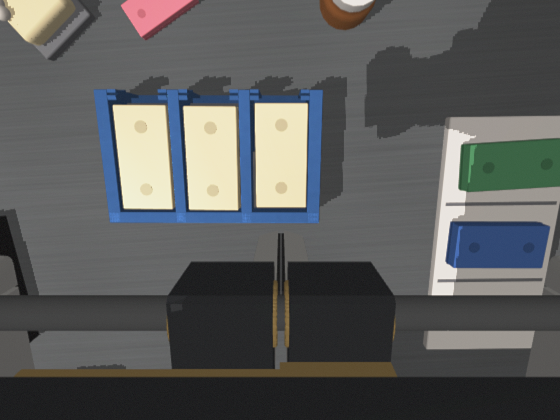

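All three ivory blanks lie flat. The new one is at px (254–308, 103–208), about 1 mm from its nest point. Handing in.

```bash
python3 -c "
from station import arm
print(arm.sign_off())"
```

```text
the job is handed in; nothing more can be done
None
```

I handed the job in after about 20 s of robot time: the pink blank lies flat in the return tray and the stock ivory blank is seated in its nest, about 1.5 mm off the nest point by the last wrist-camera measurement. `sign_off()` returned no verdict, so the result is unconfirmed.

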